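# Show the pin vice to the microscope

### The arm

A 7-joint arm with a two-finger parallel gripper is mounted at the origin on a cart in front of the work surface, level with it; the furniture and walls round the work are solid. World frame = base frame: x ahead of the robot, y to its left, z up, the work surface at z = 0. Lengths are in m, angles in rad, forces in N, time in s.
With the tool pointing down it reaches from about 0.35 to 0.9 m from the base axis. Payload 19.9 kg.
Tool frame: the origin (TCP) lies at the very end of the fingers, on their centre line; the grasp point (between the pads) lies 19 mm behind it (grip_depth is the distance from the TCP to the grasp point, in m); z points along the fingers, y is the line along which they close (so a half turn about z gives the same grasp; the last joint's range is limited). The gripper opens to 94 mm and grips with 3 to 60 N. Pads are 16 mm wide; open, the fingers measure 119 mm over their backs; the gripper's body (75 mm by 177 mm) begins 78 mm behind the grasp point.
Start: joints at [-1.202, 0.417, -0.01, 1.614, 0.005, 1.111, -0.053], TCP at [0.249, 0.573, 0.205] pointing down, gripper open.
Joint ranges: [-2.81, 2.81], [-0.39, 2.02], [-1.27, 1.25], [0.06, 2.57], [-1.19, 4.33], [0.19, 2], [-2.82, 2.82]. Speed limits (rad/s): [1.89, 1.89, 2.39, 2.39, 3.01, 3.01, 3.01].

### API

Orientations are given as a rotation vector (axis times angle).
In Python, from cell import * gives the robot as it stands.
- The arm moves only by the tool send_rows, never from a script. Its argument "increments" is a list of rows, each a list of 7 numbers: the turn, a rotation vector about the tool's x, y, z scaled (see below), then the shift along the tool's x, y, z scaled (see below), then the opening, from 0 (shut) to 1 (fully open). In form: [[ax, ay, az, x, y, z, fingers], ...]. A call has 1 to 5 rows; each row is the pose to reach, as a shift and turn from the pose commanded when the call began, along the tool's axes at that moment; what a row does not reach only later rows make up. The controller multiplies each number of a shift by 200 mm and each number of a turn by 60 degrees. A row lasts 1/8 s, in which the tool goes at most 62.5 mm and 10.7 degrees, less where a joint would pass 70% of its speed; a pose out of reach is approached as far as the arm can. A call with a number of a shift or a turn outside -1 to 1 is refused whole. A call with a gripper value outside its range is refused whole. The fingers move at their own pace and stop on an object; the grip force is fixed at half the most. Time passes only in rows, so rows that repeat a pose let the fingers close. It gives the time, the measured TCP pose, the force, the opening and the grip force at its end, in the units of the state.
- get_obs(): the state, without advancing time (a new reading comes with each control period).
- get_image(name): name is "scene" or "top"; returns a dict with "img" (420x560x3 uint8, blue, green, red), "range_z" (420x560 float32, m along the optical axis (not along the pixel's ray), 0 where there is no reading), "fx", "fy", "cx", "cy" (pixels), "R" (3x3) and "t" (3): a world point X has camera coordinates R X + t. Camera axes: x right, y down, z forward; pixel columns grow to the right and rows downward; lengths in m; the calibration is good to about 2 mm. A picture is of the moment at which its call begins.
- finish_job(): hands the job in; it is judged then, once.
Trained networks look in a picture, given as the dict that the camera call returned (one of the last four; its "shot" number tells which), for a name from the list of things; names that differ only in an ending like _2 or _b are one class to them, and where a whole thing is asked for, a point or a joint stands for the part that bears it (a point fixed in the world has none). Each returns a list of dicts, best first, with "conf" (0 to 1); they miss things now and then, are a little off and sometimes report something else, mostly with a low value. They report only what shows in the picture. A call takes as long as a camera call. They do not tell look-alikes from the thing itself.
- boxes_of(query, picture): "at" ([x, y, z] in m, in world coordinates, good to about 4 mm: the middle of the surface that is visible of it).
- place_of(query, picture): "at" ([x, y, z] in m, in world coordinates, good to about 4 mm: a listed point, or the origin of a listed thing).
The state is a dict: "time": time; "qpos": joint angles; "qd": joint speeds; "tau": joint torques, N m; "eef_pos": TCP position; "eef_rot": TCP orientation; "wrist_force": force on the tool from outside, world axes, zero at the start; "ft_torque": the same for the moment, N m; "opening": opening from 0.0 (shut) to 1.0 (fully open); "grasp_force": force on a finger pad.
Only numpy, scipy, OpenCV 4.12 (cv2) and the standard library are available. Lean on these libraries where they do the work, as an engineer would, in place of code of your own. Each camera call takes 0.05 s, during which the arm holds its last target. There are 200 camera calls.

### The job

Draw the pin vice straight up out of its block until it is clear, then turn it level and hold it up for inspection: its tapered nose centred in front of the microscope's lens, about 5 cm away from the lens, with its length lying level across the line of sight. Do not bump the microscope, and leave the other tools standing in their blocks and the things on the bench where they are. Finish while holding the pin vice still there in the gripper: it is not put down or let go, and nothing else carries it.

Things in the scene. Friction and masses are not known exactly. Their poses are not given: they have to be found in the camera images.
- pin_vice: plain metal pin vice, 96 mm long, 20 to 45 g, a bar 12 (x) by 11 mm (z) along its whole length, a brass cap at one end, a tapered nose at the other; stands nose down, loose in its block, 60 mm showing. y runs along it from nose to cap (up at the start); its axis is at x = 0, z = 6.5 mm of its frame, the origin half-way along. At the start its x is the block's x to 0.1 rad
- nose (a point): the tip of the pin vice's tapered nose, on the tool's axis, 96 mm from point tail; axes as the pin vice's
- tail (a point): the middle of the end face of the pin vice's brass cap, on the tool's axis (the upper end at the start, about 105 mm above the bench); axes as the pin vice's
- vice_block: the fixed block that holds the pin vice: dark wood 46 x 46 mm on a steel foot 58 x 58 mm, 45 mm high, one pocket 15.5 (x) by 15 mm (y) in the middle of its top, 36 mm deep, so the pin vice must rise 36 mm. Origin under the centre, z up. Three such blocks stand in a row from left to right, 90 mm or more apart, in any order, each turned a little
- driver_block: a fixed block of the same size with a precision screwdriver in it; origin under the centre
- brush_block: a fixed block of the same size with a bench brush in it; origin under the centre
- screwdriver: a precision screwdriver 102 mm long, 8 mm thick, with a knurled body and a thin blade; it stands blade down in its block, its top 111 mm above the bench. To be left there. Origin half-way along, y axis up
- bench_brush: a flat wooden bench brush 157 mm long, 23 x 12 mm thick, that stands bristles up in its block, its top 165 mm above the bench. To be left there. Origin half-way along, y axis up
- microscope: black digital microscope, fixed, on the closed laptop at the right: flat base 138 x 180 mm (x, y), an upright at its rear, on it a level tube 145 mm long, 45 mm in diameter, its axis 142 mm above the base's underside. The tube runs along y and looks to +y, the robot's left. Origin under the centre of the base, z up. The base reaches 18 mm farther in +y than the lens
- lens (a point): the middle of the front end of the microscope's tube (the lens); y points out along the line of sight, x is level and across it, z up
- focus (a point): the point to show: on the line of sight, 50 mm in front of the lens, about 160 mm above the bench; axes as the lens's
- watch: a loose watch head, 44 x 37 x 10 mm, lying on the bench; to be left where it is
- tape: a loose roll of tape, 52 mm across and 15 mm high, lying on the bench; to be left where it is
- eyeglass: a loose black eye loupe, 35 mm across and 29 mm high, standing on the bench; to be left where it is
There are look-alikes about, which are no part of the job. Of the things that look like the bench_brush, the middle-sized one is meant. What is shaped like the vice_block but purple is not meant.

How it is judged:
By the outcome, as a careful person would: the job done as asked, in the order asked, and still so for the second after the job is handed in, while the arm keeps its last pose, push and grip.
It also fails if it takes over 35 s, if anything falls off the work surface, if the arm or the gripper's body presses on something with over 40 N, if the wrist force passes 120 N, or if a joint passes its speed limit or range.

## Working session

There is one attempt and no reset: what is moved stays moved. The work goes in short steps, Python scripts to look and compute and a tool call to move; the robot and the scene stay as the last step left them, time stands still between calls to the robot, and variables do not carry over. Pictures are saved under pics/ and viewed, at most 10 in all, crops included, and the job is handed in when it is done.

Besides the shell and the picture viewer there is one more tool, called after "Emit:" by a JSON object that holds its "op" and its "data". send_rows: Moves the arm, as the interface text tells. Its arguments: {"type":"object","properties":{"increments":{"type":"array"}},"required":["increments"]}

```bash
mkdir -p pics
cat > h.py <<'E'
from cell import *
import numpy as np, cv2
from scipy.spatial.transform import Rotation as Rn
def proj(p,X):
    c=p["R"]@np.array(X)+p["t"]; return np.array([p["fx"]*c[0]/c[2]+p["cx"],p["fy"]*c[1]/c[2]+p["cy"]])
def cloud(p):
    z=p["range_z"]; v,u=np.mgrid[:z.shape[0],:z.shape[1]]
    P=np.stack([(u-p["cx"])*z/p["fx"],(v-p["cy"])*z/p["fy"],z],-1)
    W=(P-np.array(p["t"]).ravel())@np.array(p["R"]); W[z==0]=np.nan; return W
E
python3 - <<'E'
from h import *
print(get_obs())
for n in("scene","top"):
    p=get_image(n); cv2.imwrite(f"pics/{n}0.png",p["img"])
    np.savez(f"{n}0.npz",**{k:p[k] for k in("img","range_z","fx","fy","cx","cy","R","t")})
    print(n,"cam at",-np.array(p["R"]).T@np.array(p["t"]))
    for q in("pin_vice","nose","tail","vice_block","driver_block","brush_block","screwdriver","bench_brush","microscope","lens","focus","watch","tape","eyeglass"):
        for d in place_of(q,p)[:4]: 
            a=np.array(d["at"]); print(q,a.round(3),round(d["conf"],2),proj(p,a).round())
E
```

```text
{'time': 0.0, 'qpos': array([-1.20249495,  0.41794834, -0.01032287,  1.61420425,  0.00466533,
        1.11071573, -0.05301235]), 'qd': array([ 0.00080353,  0.00094114, -0.00130821, -0.00039429,  0.00100688,
        0.0011353 ,  0.00043675]), 'tau': array([-8.30273450e-06, -8.51248455e+01,  6.38597477e-01, -4.26005602e+01,
       -4.89413284e-02,  1.85567810e-02,  1.28801544e-04]), 'eef_pos': array([0.24884975, 0.57288579, 0.20482855]), 'eef_rot': array([-6.39180405e-01, -3.07567607e+00,  1.94024878e-03]), 'wrist_force': array([ 0.49444764,  0.14858968, -0.4524551 ]), 'ft_torque': array([ 0.03062391, -0.02766639,  0.02130137]), 'grasp_force': 0.0, 'opening': 0.9994510210066215}
scene cam at [ 0.28140401 -0.50121801  0.80919008]
pin_vice [ 0.66   0.14  -0.001] 0.63 [310. 196.]
pin_vice [0.526 0.103 0.06 ] 0.44 [271. 205.]
nose [0.528 0.102 0.008] 0.59 [272. 218.]
tail [0.522 0.099 0.103] 0.58 [270. 195.]
vice_block [ 0.467  0.    -0.003] 0.79 [266. 258.]
vice_block [ 0.532  0.102 -0.   ] 0.73 [274. 220.]
driver_block [ 0.462  0.199 -0.002] 0.81 [236. 203.]
brush_block [0.531 0.098 0.01
[... 736 characters left out ...]
097 0.106] 0.37 [267. 215.]
vice_block [0.53  0.097 0.002] 0.96 [268. 218.]
vice_block [0.467 0.001 0.002] 0.65 [303. 239.]
driver_block [ 0.464  0.203 -0.001] 0.89 [232. 242.]
brush_block [ 0.5    0.328 -0.002] 0.69 [188. 230.]
screwdriver [0.463 0.207 0.061] 0.47 [227. 241.]
bench_brush [0.494 0.332 0.085] 0.7 [178. 230.]
bench_brush [0.363 0.336 0.116] 0.53 [173. 281.]
bench_brush [0.421 0.319 0.05 ] 0.4 [187. 258.]
microscope [ 0.621 -0.215  0.021] 0.9 [378. 183.]
lens [ 0.652 -0.146  0.158] 0.95 [363. 161.]
focus [ 0.654 -0.095  0.163] 0.72 [342. 160.]
watch [ 0.654  0.14  -0.   ] 0.63 [253. 176.]
tape [0.666 0.275 0.001] 0.69 [207. 173.]
eyeglass [ 0.428 -0.102 -0.003] 0.41 [339. 252.]
```

View pics/scene0.png

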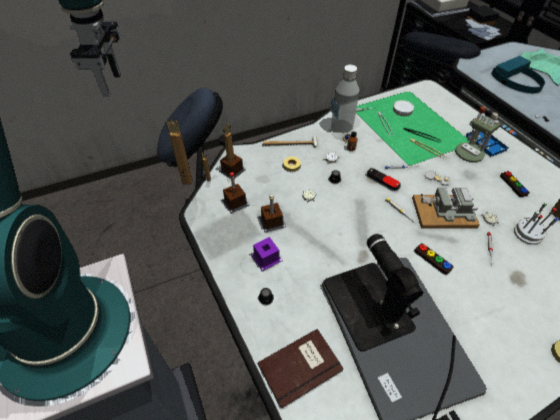

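View pics/top0.png

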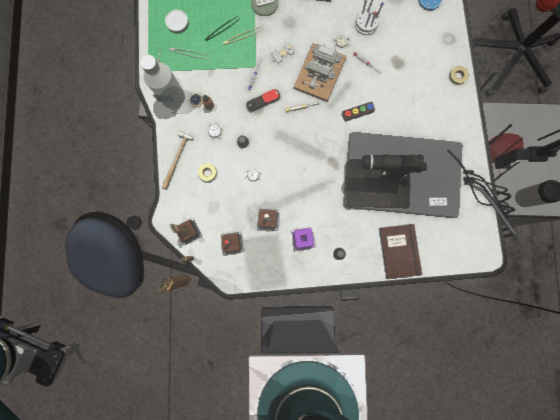

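The scene picture shows the three blocks at left: pin vice at px (271,205), red-topped screwdriver (234,190), brush (232,150). The purple look-alike is at (266,250) and the microscope at (385,270). The top view agrees, with the pin vice at (267,218) and the lens at (363,161), looking left.

Run:
```python
from h import *
for n in("scene","top"):
    p=dict(np.load(n+"0.npz")); W=cloud(p).reshape(-1,3); W=W[~np.isnan(W).any(1)]
    d=np.hypot(W[:,0]-.528,W[:,1]-.1)
    b=W[(d<.04)&(W[:,2]>.035)&(W[:,2]<.052)]
    r=cv2.minAreaRect((b[:,:2]*1000).astype(np.float32)); print(n,"block",len(b),r)
    t=W[(d<.03)&(W[:,2]>.06)&(W[:,2]<.13)]; print("pin",len(t),t.mean(0).round(4),t.min(0).round(3),t.max(0).round(3))
    for lo,hi in((.06,.08),(.08,.1),(.1,.12)):
        s=t[(t[:,2]>lo)&(t[:,2]<hi)]; print(lo,len(s),s.mean(0).round(4) if len(s) else 0)
    m=W[(W[:,0]>.5)&(W[:,0]<.8)&(W[:,1]<-.1)&(W[:,1]>-.34)&(W[:,2]>.12)&(W[:,2]<.25)]
    print("tube",len(m),m.min(0).round(3),m.max(0).round(3))
    for y in np.arange(-.3,-.12,.02):
        s=m[abs(m[:,1]-y)<.01]
        if len(s)>4: print(round(y,2),len(s),"x",np.percentile(s[:,0],[2,50,98]).round(3),"z",np.percentile(s[:,2],[2,50,98]).round(3), "ymax",s[:,1].max().round(3))
    print(n,"laptop z",np.median(W[(abs(W[:,0]-.5)<.02)&(abs(W[:,1]+.3)<.03)][:,2]))
    c=[proj(p,[.5,.1,.05]),proj(p,[.65,-.15,.16])]
    im=[cv2.resize(p["img"][int(v)-40:int(v)+40,int(u)-40:int(u)+40],(400,400),interpolation=2) for u,v in c]
    cv2.imwrite(f"pics/{n}_crop.png",np.hstack(im))
a=cv2.imread("pics/scene_crop.png");b=cv2.imread("pics/top_crop.png");cv2.imwrite("pics/crops.png",cv2.resize(np.vstack([a,b]),(600,600)))
```

```text
scene block 263 ((524.9954223632812, 97.29292297363281), (50.47047805786133, 46.02162551879883), 83.69786071777344)
pin 58 [0.5243 0.0944 0.0859] [0.519 0.09  0.061] [0.532 0.101 0.106]
0.06 20 [0.5243 0.0941 0.0691]
0.08 25 [0.5243 0.0943 0.0905]
0.1 13 [0.5243 0.0952 0.1031]
tube 1935 [ 0.619 -0.312  0.122] [ 0.664 -0.145  0.193]
-0.3 129 x [0.63  0.641 0.662] z [0.129 0.141 0.176] ymax -0.29
-0.28 437 x [0.62  0.633 0.657] z [0.128 0.176 0.189] ymax -0.27
-0.26 324 x [0.623 0.629 0.656] z [0.128 0.186 0.192] ymax -0.25
-0.24 243 x [0.624 0.63  0.657] z [0.129 0.175 0.189] ymax -0.23
-0.22 219 x [0.625 0.637 0.66 ] z [0.157 0.176 0.181] ymax -0.21
-0.2 182 x [0.626 0.637 0.66 ] z [0.156 0.176 0.181] ymax -0.19
-0.18 177 x [0.629 0.639 0.66 ] z [0.157 0.175 0.18 ] ymax -0.17
-0.16 166 x [0.63  0.64  0.662] z [0.157 0.175 0.18 ] ymax -0.15
-0.14 19 x [0.632 0.641 0.656] z [0.164 0.174 0.177] ymax -0.145
scene laptop z 0.001233446114747696
top block 249 ((526.535400390625, 99.53364562988281), (46.16545104980469, 45.92410659790039), 84.06748962402344)
pin 20 [0.5258 0.0984 0.0994] [0.521 0.094 0.064] [0.531 0.104 0.108]
0.06 2 [0.5246 0.0952 0.0701]
0.08 3 [0.5224 0.1    0.0977]
0.1 15 [0.5266 0.0985 0.1036]
tube 1062 [ 0.621 -0.309  0.123] [ 0.668 -0.142  0.195]
-0.3 28 x [0.631 0.639 0.65 ] z [0.135 0.14  0.145] ymax -0.301
-0.28 127 x [0.621 0.636 0.664] z [0.13  0.181 0.189] ymax -0.27
-0.26 151 x [0.624 0.637 0.659] z [0.135 0.19  0.193] ymax -0.25
-0.24 165 x [0.626 0.64  0.66 ] z [0.134 0.183 0.192] ymax -0.23
-0.22 133 x [0.626 0.642 0.663] z [0.164 0.178 0.182] ymax -0.21
-0.2 143 x [0.627 0.643 0.666] z [0.161 0.178 0.183] ymax -0.19
-0.18 122 x [0.63  0.644 0.663] z [0.162 0.176 0.182] ymax -0.17
-0.16 129 x [0.631 0.644 0.667] z [0.159 0.176 0.182] ymax -0.15
-0.14 64 x [0.633 0.648 0.665] z [0.15  0.171 0.179] ymax -0.142
top laptop z 0.0021070746812549284
```

View pics/crops.png

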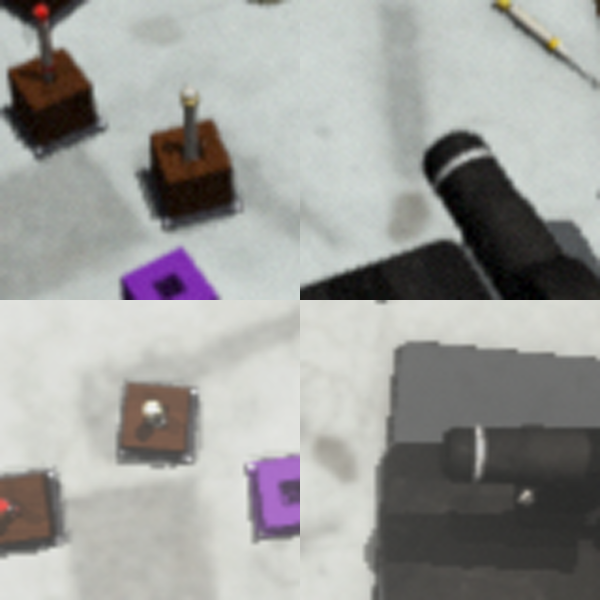

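The crops confirm the pin vice (brass cap) in its block, turned about -6° with axis near (0.526, 0.099). The tube's axis is at x≈0.652 and its front at y≈-0.142, yawed about -4°. I'll grip it with the tool tilted 45°. Half a roll of the tool then turns the pin vice level.

```bash
cat >> h.py <<'E'
def ori(psi,s=1,tilt=45):
    """tool z forward-down at 'tilt' below level, azimuth psi deg; s=+1 grasp (y left), -1 rolled half turn"""
    a=np.radians(psi);t=np.radians(tilt);f=np.array([np.cos(a),np.sin(a),0]);l=np.array([-f[1],f[0],0])
    z=f*np.cos(t)-np.array([0,0,np.sin(t)]);y=s*l
    return np.c_[np.cross(y,z),y,z]
def inc(pos,Rt,o=None):
    o=o or get_obs(); R0=Rn.from_rotvec(o["eef_rot"])
    s=R0.inv().apply(np.array(pos)-o["eef_pos"])/.2
    w=(R0.inv()*Rn.from_matrix(Rt)).as_rotvec()/np.radians(60)
    print("turn",w.round(4),"shift",s.round(4),"| pos",o["eef_pos"].round(4),"q",o["qpos"].round(2),"t",round(o["time"],2),"F",o["wrist_force"].round(1),"grip",round(o["grasp_force"],1),round(o["opening"],3))
G=np.array([.526,.099,.078]); RG=ori(-6); TG=G+.019*RG[:,2]
E
python3 - <<'E'
from h import *
R0=Rn.from_rotvec(get_obs()["eef_rot"]).as_matrix()
inc([.32,.42,.36],R0); inc(TG-.09*RG[:,2]+[0,0,.06],RG)
E
```

```text
turn [-0. -0.  0.] shift [-0.6309 -0.5613 -0.7728] | pos [0.249  0.5732 0.2054] q [-1.2   0.42 -0.01  1.61  0.    1.11 -0.05] t 1.5 F [0.5 0.8 1.1] grip 0.0 0.999
turn [-0.1145 -0.7441 -0.2761] shift [-1.9756 -1.6984  0.0863] | pos [0.249  0.5732 0.2054] q [-1.2   0.42 -0.01  1.61  0.    1.11 -0.05] t 1.5 F [0.5 0.8 1.1] grip 0.0 0.999
```

Emit:
{"op": "send_rows", "data": {"increments": [[0,0,0,-0.3,-0.3,-0.77,0.7],[0,0,0,-0.63,-0.56,-0.77,0.7],[0,0,0,-0.63,-0.56,-0.77,0.7],[0,0,0,-0.63,-0.56,-0.77,0.7],[0,0,0,-0.63,-0.56,-0.77,0.7]]}}

```text
time: 2.12
eef_pos: [0.3219, 0.4188, 0.3619]
eef_rot: [0.645, 3.073, 0.006]
wrist_force: [0.6, 1.1, 0.0]
opening: 0.7
grasp_force: 0.0
```

Run:
```python
from h import *
inc(TG-.09*RG[:,2]+[-.02,.05,.12],RG)
```

```text
turn [-0.1124 -0.7422 -0.281 ] shift [-1.1453 -0.9439  0.5662] | pos [0.3219 0.4188 0.3619] q [-1.03  0.13  0.06  1.64 -0.01  1.37  0.19] t 2.12 F [0.6 1.1 0. ] grip 0.0 0.7
```

Emit:
{"op": "send_rows", "data": {"increments": [[-0.05,-0.37,-0.14,-0.4,-0.35,0.1,0.7],[-0.11,-0.74,-0.28,-0.98,-0.82,0.48,0.7],[-0.11,-0.74,-0.28,-0.98,-0.82,0.48,0.7],[-0.11,-0.74,-0.28,-0.98,-0.82,0.48,0.7],[-0.11,-0.74,-0.28,-0.98,-0.82,0.48,0.7]]}}

```text
time: 2.75
eef_pos: [0.4334, 0.1907, 0.2616]
eef_rot: [0.113, 2.358, -0.056]
wrist_force: [1.1, 1.0, 0.3]
opening: 0.704
grasp_force: 0.0
```

Run:
```python
from h import *
inc(TG-.09*RG[:,2]+[0,0,.02],RG)
```

```text
turn [-0.0004 -0.0032  0.0084] shift [ 0.2206 -0.4052  0.584 ] | pos [0.4334 0.1907 0.2616] q [-0.96 -0.16  0.03  2.39  1.06  0.77 -0.2 ] t 2.75 F [1.1 1.  0.3] grip 0.0 0.704
```

Emit:
{"op": "send_rows", "data": {"increments": [[0,0,0.01,0.11,-0.4,0.3,0.7],[0,0,0.01,0.22,-0.41,0.58,0.7],[0,0,0.01,0.22,-0.41,0.58,0.7],[0,0,0.01,0.22,-0.41,0.58,0.7],[0,0,0.01,0.22,-0.41,0.58,0.7]]}}

```text
time: 3.38
eef_pos: [0.4755, 0.1047, 0.1495]
eef_rot: [0.13, 2.36, -0.052]
wrist_force: [-0.2, 0.3, 0.1]
opening: 0.702
grasp_force: 0.0
```

Run:
```python
from h import *
p=get_image("scene"); cv2.imwrite("pics/pre.png",cv2.resize(p["img"][100:310,140:420],(800,600)))
inc(TG-.09*RG[:,2],RG); inc(TG,RG)
```

```text
turn [-0.0018 -0.0056 -0.0045] shift [ 0.0754 -0.0038  0.0795] | pos [0.4757 0.105  0.1501] q [-0.79  0.06  0.19  2.54  1.77  0.47 -0.78] t 3.42 F [-0.2  0.4  0.2] grip 0.0 0.699
turn [-0.0018 -0.0056 -0.0045] shift [ 0.0728 -0.0029  0.5295] | pos [0.4757 0.105  0.1501] q [-0.79  0.06  0.19  2.54  1.77  0.47 -0.78] t 3.42 F [-0.2  0.4  0.2] grip 0.0 0.699
```

View pics/pre.png

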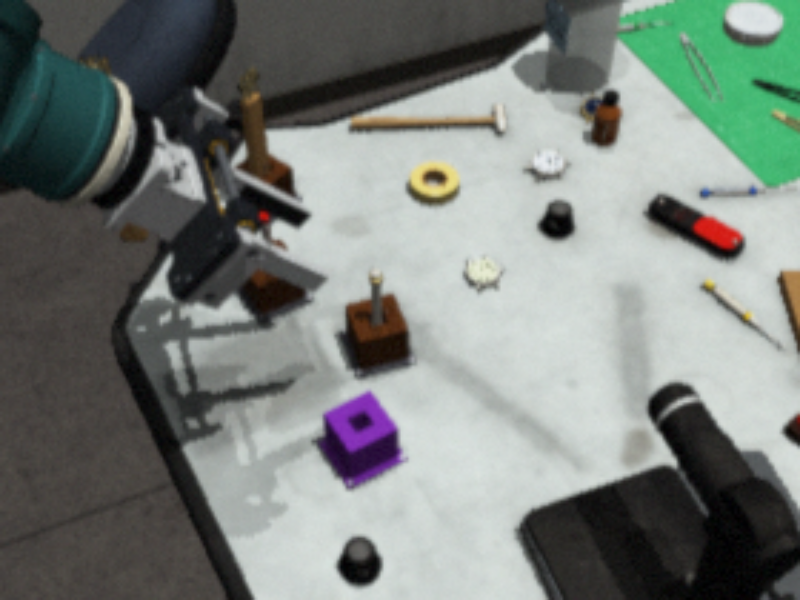

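The open gripper is at left (~(240,220)), pointing at the pin vice at (375,290), and nothing is touching. Advance along the approach line.

Emit:
{"op": "send_rows", "data": {"increments": [[0,-0.005,-0.005,0.074,0,0.1,0.7],[0,-0.005,-0.005,0.074,0,0.1,0.7],[0,-0.005,-0.005,0.073,0,0.3,0.7],[0,-0.005,-0.005,0.073,0,0.4,0.7],[0,-0.005,-0.005,0.073,0,0.4,0.7]]}}

```text
time: 4.05
eef_pos: [0.522, 0.0992, 0.0836]
eef_rot: [0.125, 2.353, -0.056]
wrist_force: [-0.3, 1.0, -0.2]
opening: 0.702
grasp_force: 0.0
```

Run:
```python
from h import *
p=get_image("scene"); cv2.imwrite("pics/app.png",cv2.resize(p["img"][140:260,200:360],(800,600)))
inc(TG,RG)
```

```text
turn [-0.0032  0.0005 -0.    ] shift [0.0058 0.0009 0.1321] | pos [0.5216 0.0994 0.084 ] q [-0.67  0.33  0.17  2.49  2.29  0.51 -1.28] t 4.1 F [-0.1 -0.7  0.3] grip 0.0 0.701
```

View pics/app.png

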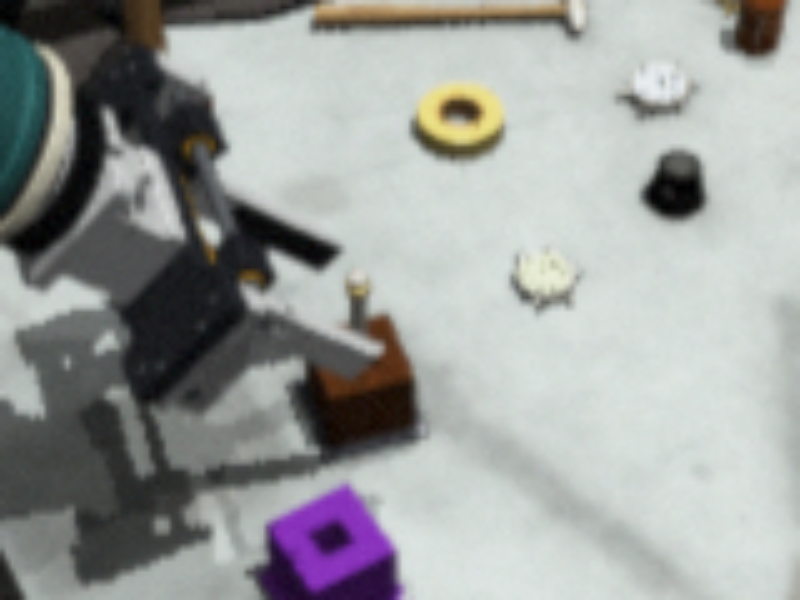

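The fingers straddle the pin vice at (358,310) with nothing touched. Advance the rest and close.

Emit:
{"op": "send_rows", "data": {"increments": [[0,0,0,0.005,0,0.07,0.7],[0,0,0,0.005,0,0.13,0.7],[0,0,0,0.005,0,0.13,0.7],[0,0,0,0.005,0,0.13,0.3],[0,0,0,0.005,0,0.13,0]]}}

```text
time: 4.72
eef_pos: [0.539, 0.098, 0.065]
eef_rot: [0.124, 2.353, -0.053]
wrist_force: [-0.7, 0.2, -0.9]
opening: 0.524
grasp_force: 0.0
```

Emit:
{"op": "send_rows", "data": {"increments": [[0,0,0,0,0,0,0],[0,0,0,0,0,0,0],[0,0,0,0,0,0,0],[0,0,0,0,0,0,0]]}}

```text
time: 5.22
eef_pos: [0.5392, 0.0977, 0.0642]
eef_rot: [0.125, 2.353, -0.054]
wrist_force: [-0.5, -0.6, -1.0]
opening: 0.116
grasp_force: 30.0
```

Run:
```python
from h import *
o=get_obs(); R=Rn.from_rotvec(o["eef_rot"]).as_matrix(); inc(TG,RG); inc(o["eef_pos"]+[0,0,.07],R)
```

```text
turn [-0.0021  0.0002 -0.0002] shift [-0.0018 -0.0003 -0.0006] | pos [0.5392 0.0977 0.0642] q [-0.61  0.41  0.15  2.46  2.39  0.53 -1.36] t 5.22 F [-0.5 -0.6 -1. ] grip 30.0 0.116
turn [-0.  0.  0.] shift [-0.2475 -0.0005 -0.2474] | pos [0.5392 0.0977 0.0642] q [-0.61  0.41  0.15  2.46  2.39  0.53 -1.36] t 5.22 F [-0.5 -0.6 -1. ] grip 30.0 0.116
```

Gripped (11 mm, 30 N). Lift straight up.

Emit:
{"op": "send_rows", "data": {"increments": [[0,0,0,-0.04,0,-0.04,0],[0,0,0,-0.1,0,-0.1,0],[0,0,0,-0.17,0,-0.17,0],[0,0,0,-0.24,0,-0.24,0],[0,0,0,-0.3,0,-0.3,0]]}}

```text
time: 5.85
eef_pos: [0.5391, 0.0979, 0.1498]
eef_rot: [0.125, 2.353, -0.053]
wrist_force: [0.1, -0.2, 0.3]
opening: 0.116
grasp_force: 30.0
```

Emit:
{"op": "send_rows", "data": {"increments": [[0,0,0,-0.1,0,-0.1,0],[0,0,0,-0.2,0,-0.2,0],[0,0,0,-0.2,0,-0.2,0]]}}

```text
time: 6.22
eef_pos: [0.5397, 0.0984, 0.2075]
eef_rot: [0.126, 2.351, -0.05]
wrist_force: [-0.1, -0.0, -0.8]
opening: 0.112
grasp_force: 30.0
```

Run:
```python
from h import *
p=get_image("scene"); cv2.imwrite("pics/lift.png",cv2.resize(p["img"][110:230,200:360],(800,600)))
for q in("nose","tail"):
    for d in place_of(q,p)[:2]: print(q,np.round(d["at"],3),d["conf"])
RF=ori(-4.2,-1); L=np.array([.652,-.142,.16]); F=L+.05*np.array([.073,.997,0])
inc([.54,.02,.3],RF); print(F)
```

```text
nose [0.526 0.101 0.15 ] 0.45
tail [0.524 0.099 0.249] 0.43
turn [-1.0000e-04  3.6800e-02  2.9784e+00] shift [-0.3682 -0.3868 -0.3024] | pos [0.539  0.0978 0.205 ] q [-0.87  0.02  0.4   2.4   1.49  0.39 -0.35] t 6.38 F [0.  0.3 0. ] grip 30.0 0.115
[ 0.65565 -0.09215  0.16   ]
```

View pics/lift.png

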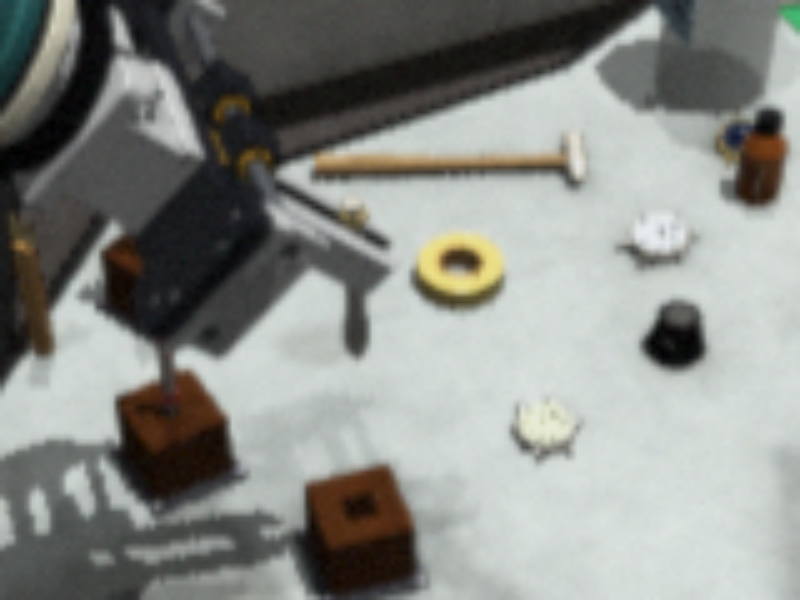

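Out and clear, hanging vertical at (355,320), and the block at (360,520) is empty. Move over a free spot before rolling.

Run:
```python
from h import *
inc([.58,.03,.24],ori(-5,1))
```

```text
turn [-0.0142 -0.     -0.012 ] shift [-0.293  -0.3154  0.0465] | pos [0.539  0.0978 0.205 ] q [-0.87  0.02  0.4   2.4   1.49  0.39 -0.35] t 6.38 F [0.  0.3 0. ] grip 30.0 0.115
```

Emit:
{"op": "send_rows", "data": {"increments": [[-0.01,0,-0.01,-0.15,-0.15,0.02,0],[-0.01,0,-0.01,-0.29,-0.31,0.05,0],[-0.01,0,-0.01,-0.29,-0.31,0.05,0],[-0.01,0,-0.01,-0.29,-0.31,0.05,0]]}}

```text
time: 6.88
eef_pos: [0.5798, 0.0313, 0.2385]
eef_rot: [0.107, 2.356, -0.047]
wrist_force: [0.6, 0.6, -1.0]
opening: 0.114
grasp_force: 30.0
```

Emit:
{"op": "send_rows", "data": {"increments": [[0,0,0.17,0,0,0,0],[0,0,0.34,0,0,0,0],[0,0,0.5,0,0,0,0],[0,0,0.67,0,0,0,0],[0,0,0.8,0,0,0,0]]}}

```text
time: 7.5
eef_pos: [0.5797, 0.0323, 0.2386]
eef_rot: [1.073, 2.132, 0.36]
wrist_force: [0.3, -0.2, -0.6]
opening: 0.116
grasp_force: 30.0
```

Run:
```python
from h import *
inc([.58,.03,.24],ori(-4.2,-1))
```

```text
turn [0.0052 0.0153 2.185 ] shift [-0.0129 -0.0025 -0.0032] | pos [0.5797 0.0323 0.2386] q [-0.75 -0.02  0.51  2.32  1.27  0.25 -0.77] t 7.5 F [ 0.3 -0.2 -0.6] grip 30.0 0.116
```

Emit:
{"op": "send_rows", "data": {"increments": [[0,0,0.17,0,0,0,0],[0,0,0.34,0,0,0,0],[0,0,0.5,0,0,0,0],[0,0,0.67,0,0,0,0],[0,0,0.8,0,0,0,0]]}}

```text
time: 8.12
eef_pos: [0.5797, 0.0323, 0.2386]
eef_rot: [1.929, 1.579, 0.734]
wrist_force: [0.2, 0.7, -0.5]
opening: 0.112
grasp_force: 30.0
```

Run:
```python
from h import *
inc([.58,.03,.24],ori(-4.2,-1))
```

```text
turn [0.0096 0.0104 1.3851] shift [-0.0104  0.008  -0.0033] | pos [0.5797 0.0323 0.2386] q [-0.74 -0.02  0.5   2.32  1.27  0.25 -1.6 ] t 8.12 F [ 0.2  0.7 -0.5] grip 30.0 0.112
```

The last joint would run out of range going this way, so I'll roll back. Lower down, where the wrist is turned differently, I can roll the other way.

Run:
```python
from h import *
inc([.57,.01,.115],ori(-5,1))
```

```text
turn [-0.0036  0.002  -1.6055] shift [-0.1641 -0.4483  0.4105] | pos [0.5797 0.0323 0.2386] q [-0.74 -0.02  0.5   2.32  1.27  0.25 -1.6 ] t 8.12 F [ 0.2  0.7 -0.5] grip 30.0 0.112
```

Emit:
{"op": "send_rows", "data": {"increments": [[0,0,-0.17,0,0,0,0],[0,0,-0.34,-0.03,-0.1,0.1,0],[0,0,-0.5,-0.05,-0.15,0.13,0],[0,0,-0.67,-0.08,-0.2,0.18,0],[0,0,-0.8,-0.08,-0.22,0.2,0]]}}

```text
time: 8.75
eef_pos: [0.5743, 0.0205, 0.1771]
eef_rot: [1.063, 2.138, 0.355]
wrist_force: [0.5, -0.5, -0.8]
opening: 0.114
grasp_force: 30.0
```

Run:
```python
from h import *
inc([.57,.01,.115],ori(-5,1))
```

```text
turn [-0.0047 -0.001  -0.7958] shift [ 0.1159 -0.2068  0.2083] | pos [0.5743 0.0205 0.1771] q [-0.57  0.11  0.37  2.39  2.14  0.2  -1.64] t 8.75 F [ 0.5 -0.5 -0.8] grip 30.0 0.114
```

Emit:
{"op": "send_rows", "data": {"increments": [[0,0,-0.17,0.02,-0.05,0.05,0],[0,0,-0.34,0.06,-0.1,0.1,0],[0,0,-0.5,0.09,-0.15,0.15,0],[0,0,-0.67,0.11,-0.2,0.2,0],[0,0,-0.8,0.11,-0.2,0.2,0]]}}

```text
time: 9.38
eef_pos: [0.5701, 0.0108, 0.1173]
eef_rot: [0.1, 2.358, -0.048]
wrist_force: [0.0, -0.3, -0.6]
opening: 0.115
grasp_force: 30.0
```

Run:
```python
from h import *
inc([.57,.01,.15],ori(-4.2,-1))
```

```text
turn [-0.0054  0.0194  2.9944] shift [-0.1152 -0.005  -0.1161] | pos [0.5701 0.0108 0.1173] q [-0.48  0.27  0.32  2.43  2.75  0.32 -1.44] t 9.38 F [ 0.  -0.3 -0.6] grip 30.0 0.115
```

q7 is -1.44 now, so half a turn the other way ends near +1.7, in range. Roll in the negative sense.

Emit:
{"op": "send_rows", "data": {"increments": [[0,0,-0.17,0,0,0,0],[0,0,-0.34,0,0,0,0],[0,0,-0.5,0,0,0,0],[0,0,-0.67,0,0,0,0],[0,0,-0.8,0,0,0,0]]}}

```text
time: 10.0
eef_pos: [0.5706, 0.0114, 0.1185]
eef_rot: [-0.885, 2.236, -0.448]
wrist_force: [0.4, 0.0, -0.9]
opening: 0.118
grasp_force: 30.0
```

Emit:
{"op": "send_rows", "data": {"increments": [[0,0,-0.17,0,0,0,0],[0,0,-0.34,0,0,0,0],[0,0,-0.5,0,0,0,0],[0,0,-0.67,0,0,0,0],[0,0,-0.8,0,0,0,0]]}}

```text
time: 10.62
eef_pos: [0.5706, 0.0114, 0.1185]
eef_rot: [-1.806, 1.769, -0.809]
wrist_force: [-0.3, 0.2, -0.3]
opening: 0.12
grasp_force: 30.0
```

Emit:
{"op": "send_rows", "data": {"increments": [[0,0,-0.17,0,0,0,0],[0,0,-0.34,0,0,0,0],[0,0,-0.5,0,0,0,0],[0,0,-0.67,0,0,0,0],[0,0,-0.8,0,0,0,0]]}}

```text
time: 11.25
eef_pos: [0.5705, 0.0114, 0.1184]
eef_rot: [-2.561, 0.953, -1.089]
wrist_force: [0.4, 0.4, -0.5]
opening: 0.116
grasp_force: 30.0
```

Run:
```python
from h import *
inc([.57,.01,.17],ori(-4.2,-1))
```

```text
turn [ 0.0121 -0.0017 -0.6053] shift [ 0.1509 -0.0994 -0.184 ] | pos [0.5705 0.0114 0.1184] q [-1.04  0.42  0.98  2.45  3.5   0.34  0.23] t 11.25 F [ 0.4  0.4 -0.5] grip 30.0 0.116
```

Emit:
{"op": "send_rows", "data": {"increments": [[0,0,-0.17,0.03,-0.02,-0.05,0],[0,0,-0.34,0.06,-0.05,-0.1,0],[0,0,-0.5,0.12,-0.08,-0.15,0],[0,0,-0.6,0.15,-0.1,-0.18,0],[0.01,0,-0.605,0.15,-0.1,-0.184,0]]}}

```text
time: 11.88
eef_pos: [0.5705, 0.0104, 0.1708]
eef_rot: [2.874, -0.114, 1.195]
wrist_force: [0.1, -0.1, -0.5]
opening: 0.117
grasp_force: 30.0
```

Run:
```python
from h import *
p=get_image("scene"); cv2.imwrite("pics/level.png",cv2.resize(p["img"][130:310,230:470],(800,600)))
for q in("nose","tail"):
    for d in place_of(q,p)[:2]: print(q,np.round(d["at"],3),d["conf"])
o=get_obs(); R=Rn.from_rotvec(o["eef_rot"]).as_matrix()
n=R@np.array([1,0,1])/2**.5; g=o["eef_pos"]-.019*R[:,2]
print("pred nose dir",n.round(3),"nose",(g+.069*n).round(4))
inc([.57,.01,.17],ori(-4.2,-1))
```

```text
nose [0.629 0.006 0.184] 0.44
pred nose dir [ 0.997 -0.082  0.002] nose [0.6255 0.0044 0.1838]
turn [ 0.0037 -0.0021 -0.0083] shift [-0.0019 -0.0048  0.0002] | pos [0.5702 0.009  0.1703] q [-1.28  0.3   1.25  2.42  3.75  0.2   0.68] t 12.03 F [-1.2 -0.2 -0.2] grip 30.0 0.117
```

View pics/level.png

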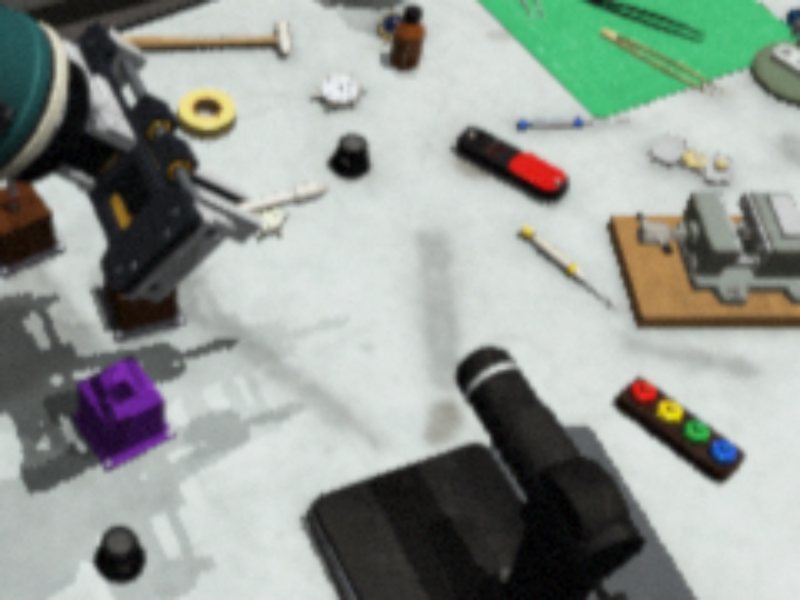

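Level, nose forward at (318,190), and nothing was disturbed. Move across to the focus.

Run:
```python
from h import *
F=np.array([.6557,-.092,.16]); R=ori(-4.2,-1); n=R@np.array([1,0,1])/2**.5
T=F-.07*n+.019*R[:,2]; print(T); inc(T,R)
```

```text
[ 0.59928694 -0.08785728  0.14656497]
turn [ 0.0037 -0.0021 -0.0083] shift [0.0475 0.4712 0.2136] | pos [0.5702 0.009  0.1703] q [-1.28  0.3   1.25  2.42  3.75  0.2   0.68] t 12.03 F [-1.2 -0.2 -0.2] grip 30.0 0.117
```

Emit:
{"op": "send_rows", "data": {"increments": [[0,0,-0.004,0.01,0.1,0.08,0],[0,0,-0.008,0.03,0.22,0.16,0],[0,0,-0.008,0.047,0.34,0.21,0],[0,0,-0.008,0.047,0.43,0.214,0],[0,0,-0.008,0.047,0.47,0.214,0]]}}

```text
time: 12.65
eef_pos: [0.5995, -0.0892, 0.1466]
eef_rot: [2.869, -0.11, 1.192]
wrist_force: [0.6, 0.8, -0.4]
opening: 0.116
grasp_force: 30.0
```

Run:
```python
from h import *
ps=[get_image(n) for n in("scene","top")]; out=[]
for p in ps:
    for q in("nose","tail","lens","focus"):
        for d in place_of(q,p)[:1]: print(q,np.round(d["at"],3),round(d["conf"],2))
    W=cloud(p); f=W.reshape(-1,3); u,v=proj(p,[.64,-.1,.16]).astype(int)
    out.append(cv2.resize(p["img"][v-35:v+35,u-35:u+35],(400,400),interpolation=2))
    s=f[(f[:,0]>.6)&(f[:,0]<.68)&(f[:,1]>-.12)&(f[:,1]<-.06)&(f[:,2]>.13)&(f[:,2]<.2)]
    for a in(.605,.615,.625,.635,.645,.655):
        k=s[abs(s[:,0]-a)<.005]
        if len(k): print(a,len(k),k.mean(0).round(4),k[:,2].max().round(4))
    print("max x",s[:,0].max() if len(s) else None)
cv2.imwrite("pics/final.png",np.hstack(out))
o=get_obs(); R=Rn.from_rotvec(o["eef_rot"]).as_matrix(); n=R@np.array([1,0,1])/2**.5
print("pred nose",(o["eef_pos"]-.019*R[:,2]+.07*n).round(4),n.round(3))
F=np.array([.6557,-.092,.16]); R=ori(-4.2,-1); n=R@np.array([1,0,1])/2**.5
inc(F-.07*n+.019*R[:,2],R)
```

```text
nose [ 0.657 -0.092  0.16 ] 0.61
tail [ 0.665  0.275 -0.001] 0.59
lens [ 0.651 -0.145  0.166] 0.84
0.605 23 [ 0.6043 -0.0916  0.1601] 0.1643
0.615 19 [ 0.6149 -0.0936  0.1611] 0.1643
0.625 24 [ 0.6255 -0.0952  0.161 ] 0.1656
0.635 25 [ 0.6348 -0.0959  0.1624] 0.1658
0.645 17 [ 0.6439 -0.0969  0.1621] 0.1647
0.655 4 [ 0.6514 -0.0955  0.1597] 0.1615
max x 0.6535975754891477
nose [0.463 0.203 0.001] 0.52
tail [ 0.558 -0.088  0.16 ] 0.61
lens [ 0.651 -0.147  0.16 ] 0.57
0.605 31 [ 0.6035 -0.0885  0.16  ] 0.1671
0.615 12 [ 0.6156 -0.0902  0.1637] 0.1651
0.625 14 [ 0.6261 -0.0913  0.1631] 0.1666
0.635 20 [ 0.6352 -0.0908  0.164 ] 0.1696
0.645 15 [ 0.6449 -0.0921  0.1637] 0.1652
0.655 3 [ 0.6519 -0.0944  0.1609] 0.1624
max x 0.6532520473578274
pred nose [ 0.6565 -0.0914  0.1611] [ 0.997 -0.074  0.004]
turn [ 0.0033 -0.0033  0.002 ] shift [-0.0063  0.0031  0.0003] | pos [ 0.6002 -0.0873  0.1475] q [-0.73  0.37  0.97  2.36  4.    0.39  0.62] t 13.15 F [-0.9  0.2 -0.7] grip 30.0 0.115
```

View pics/final.png

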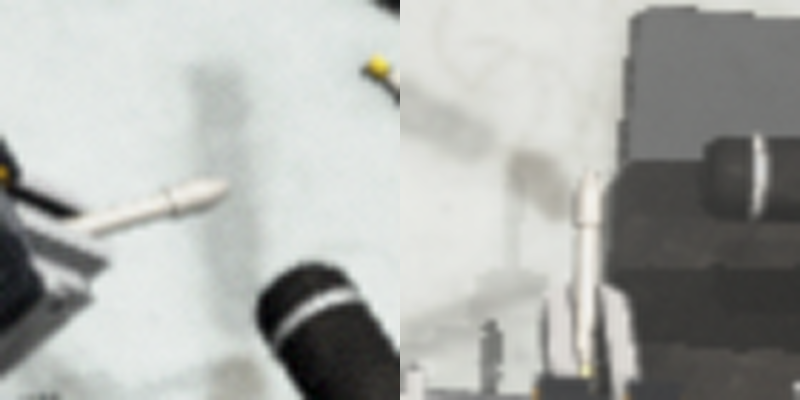

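The nose tip is in line with the tube axis (top crop, tip row ≈178 against tube centre ≈178). It is about 5 cm out, level and square to the line of sight. Settle, then hand in.

Emit:
{"op": "send_rows", "data": {"increments": [[0,0,0,-0.003,0,0,0],[0,0,0,-0.003,0,0,0],[0,0,0,-0.003,0,0,0],[0,0,0,-0.003,0,0,0]]}}

```text
time: 13.65
eef_pos: [0.5997, -0.0879, 0.1471]
eef_rot: [2.869, -0.105, 1.194]
wrist_force: [0.2, -0.6, -0.3]
opening: 0.117
grasp_force: 30.0
```

Run:
```python
from h import *
o=get_obs(); print(o["qd"].round(3),o["qpos"].round(3),o["eef_pos"],o["grasp_force"]); print(finish_job())
```

```text
[ 0.     0.     0.    -0.001  0.001 -0.002 -0.001] [-0.734  0.37   0.966  2.362  4.001  0.393  0.619] [ 0.59968969 -0.08791523  0.147065  ] 29.99171733856201
the job is handed in; nothing more can be done
None
```

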